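# Tidy the soldering bench

## Robot

A 7-joint arm with a two-finger parallel gripper is mounted at the origin on the work surface. World frame = base frame: x ahead of the robot, y to its left, z up, the work surface at z = 0. Lengths are in m, angles in rad, forces in N, time in s.
With the tool pointing down it reaches from about 0.4 to 0.875 m from the base axis. Payload 19.3 kg.
Tool frame: the origin (TCP) lies on the mounting face of the last link; the fingertips stand 173 mm ahead of it and the grasp point (between the pads) lies 155 mm ahead of it; z points along the fingers, y is the line along which they close (so a half turn about z gives the same grasp; the last joint's range is limited). The gripper opens to 85 mm and grips with 20 to 120 N. Pads are 22 mm wide; open, the fingers measure 114 mm over their backs; the gripper's body (76 mm by 85 mm) begins 54 mm behind the grasp point. The pads swing forward as they close: fully open they stand 13 mm farther back than shut.
Start: joints at [-1.341, 0.521, -0.036, 1.599, 0.021, 1.021, -0.113], TCP at [0.185, 0.597, 0.405] pointing down, gripper open.
Joint ranges: [-2.91, 2.91], [-0.3, 2.13], [-1.5, 1.42], [0.17, 2.43], [-1.26, 4.41], [0.16, 1.93], [-2.52, 2.52]. Speed limits (rad/s): [1.89, 1.89, 2.39, 2.39, 3.01, 3.01, 3.01].

## Interface

Orientations are given as [roll, pitch, yaw] about the fixed x, y, z axes, in that order (R = Rz(yaw) Ry(pitch) Rx(roll)).
In Python, from workcell import bot, vision gives the robot as it stands.
- The arm moves only by the shell command python3 -m creep 'ROWS' [FORCE]. ROWS is JSON, a list that holds one entry, the list of rows, each a list of 7 numbers: the opening, from -1 (shut) to 1 (fully open), then the shift along the tool's x, y, z in cm, then the turn, a rotation vector about the tool's x, y, z in rad. In form: [[[grip, tx, ty, tz, rx, ry, rz], ...]]. A call has 1 to 12 rows; each row shifts and turns the commanded pose from where the row before left it, along the tool's axes as they then stand; what a row does not reach is not made up. A row lasts 1/8 s, in which the tool goes at most 62.5 mm and 10.7 degrees, less where a joint would pass 70% of its speed; a pose out of reach is approached as far as the arm can. A call with a gripper value outside its range is refused whole. The fingers move at their own pace and stop on an object; FORCE is the grip in N (left out, the last holds). Time passes only in rows, so rows that do not move let the fingers close. It gives the time, the measured TCP pose, the force, the opening and the grip force at its end, in the units of the state.
- bot.observe(): the state, without advancing time (a new reading comes with each control period).
- vision.grab_frame(name): name is "scene" or "top" or "wrist"; returns a dict with "image" (384x512x3 uint8, blue, green, red), "depth" (384x512 float32, m along the optical axis (not along the pixel's ray), 0 where there is no reading), "fovy" (degrees; the focal length in pixels is half the picture's height over the tangent of half this angle, whatever the lens; pixels are square), "cx", "cy" (the principal point, pixels), "cam_to_world" (4x4, takes a point from camera to world coordinates); the wrist camera has in their place "tool_from_camera" (4x4, takes a point from camera to tool coordinates, whose origin is the TCP and whose axes are the flange's). Camera axes: x right, y down, z forward; pixel columns grow to the right and rows downward; lengths in m; the calibration is good to about 2 mm. The wrist camera is an equidistant fisheye: a pixel r from the principal point sees the ray r / f radians off the axis. A picture is of the moment at which its call begins: read the wrist's pose just before it.
- bot.job_done(): hands the job in; it is judged then, once.
The state is a dict: "clock": time; "qpos": joint angles; "qd": joint speeds; "joint_efforts": joint torques, N m; "position": TCP position; "tool_rot": TCP orientation; "force": force on the tool from outside, world axes, zero at the start; "moment": the same for the moment, N m; "grip_width": finger opening in m; "finger_force": force on a finger pad.
Only numpy, scipy, OpenCV 4.12 (cv2) and the standard library are available. Lean on these libraries where they do the work, as an engineer would, in place of code of your own. Each camera call takes 0.05 s, during which the arm holds its last target. There are 200 camera calls.

## Task

Tidy the soldering bench: stand the solder spool inside the wide ring and the little flux tin inside the narrow ring drawn on their mats, and lay the side cutters on the outline of their own shape, jaws on the drawn jaws. Slide back the cover of the parts case, lay the green circuit board flat on its floor with the components up, and slide the cover fully shut again.

Things in the scene. Friction and masses are not known exactly. Their poses are not given: they have to be found in the camera images.
- spool: Solder spool standing on end: grey flanges 58 mm in diameter at top and bottom, silver wire between, 40 mm tall. Origin: centre of its underside, z up. Grip across the 58 mm.
- tin: Small round metal flux tin, 34 mm in diameter, 22 mm tall, standing upright. Origin: centre of its underside, z up.
- cutters: Side cutters lying flat: a steel head and two black handles. Origin: underside of the head, under the pivot; +x points along the jaws. Head at the pivot: a block 24 mm long (x), 22 mm wide (y), 14 mm tall with flat sides, to grip across y. Jaws, 13 mm wide, reach to x = +34 mm; handles reach to x = -76 mm, up to 46 mm wide over both (y) and 12 mm tall. They balance near the head.
- board: Assembled green circuit board, 56 mm (x) by 40 mm (y), 4 mm thick, lying flat with the components up. In its middle stands a black block 30 mm (x) by 16 mm (y) and 18 mm tall, top 22 mm above the board's underside: grip it across y. Elsewhere on the board components are less than 7 mm tall. Origin: centre of the underside, z up.
- wide_mat: Fixed dark rubber mat, 90 x 90 mm, 3 mm thick, with a wide white ring drawn in its middle, 70 mm inner diameter: the place of the spool. Origin: centre of its underside, below the ring's centre, on the table; its top is at z = 3 mm.
- narrow_mat: Fixed dark rubber mat, 90 x 90 mm, 3 mm thick, with a narrow white ring drawn in its middle, 44 mm inner diameter: the place of the flux tin. Origin: centre of its underside, below the ring's centre, on the table; its top is at z = 3 mm.
- tool_mat: Fixed dark rubber mat, 128 mm (x) by 76 mm (y), 3 mm thick, with the white outline of the side cutters. Origin: middle of its underside, on the table; +x points along the outline's jaws. The outline's pivot lies at x = +18 mm, y = 0; its top is at z = 3 mm. In place, the cutters' origin stands over the outline's pivot with their +x along this +x.
- case: Fixed black open-topped parts case, 100 mm (x) by 130 mm (y), 34 mm tall, walls 4 mm, floor 4 mm thick, covered by a white sliding cover. Origin: centre of its underside on the table; z up; +y is the way in which the cover opens. With the cover fully back the opening runs from the inside of the wall at y = -61 mm to y = +35 mm.
- cover (a joint): Slide of the white cover along the case's +y, in m: 0 fully shut, 0.10 fully back (end stop). It may begin up to 15 mm ajar. It takes about 1.5 N and stays where it is left. The cover is a flat plate 100 x 130 x 4 mm, its top 38.5 mm above the table, and slides out over the case's +y end.
- cover_grip (a point): Middle of the top of the grip rib on the cover, 58.5 mm above the table. The grey rib stands 20 mm tall on the cover, 12 mm thick along the case's y and 40 mm long along the case's x; it lies near the cover's -y end, at case y = -45 mm plus the joint's value. Pinch it from above along y.
Not all that is in view belongs to the job. Leave any pink look-alike of the wide_mat alone. What is shaped like the tool_mat but red is not meant.

How it is judged:
By the outcome, as a careful person would: the job done as asked, in the order asked, and still so for the second after the job is handed in, with the robot touching nothing.
It also fails if it takes over 125 s, if anything falls off the work surface, if the arm or the gripper's body presses on something with over 40 N, if the wrist force passes 120 N, or if a joint passes its speed limit or range.

## Working session

There is one attempt and no reset: what is moved stays moved. The work goes in short steps, Python scripts to look and compute and a shell command to move; the robot and the scene stay as the last step left them, time stands still between calls to the robot, and variables do not carry over. Pictures are saved under pics/ and viewed, at most 14 in all, crops included, and the job is handed in when it is done.

```bash
ls; mkdir -p pics
python3 - <<'E'
from workcell import bot, vision
import cv2
print(bot.observe())
for n in("scene","top"):
    f=vision.grab_frame(n); cv2.imwrite(f"pics/{n}0.png",f["image"]); print(n,f["fovy"],f["cx"],f["cy"],f["cam_to_world"].round(3).tolist())
f=vision.grab_frame("wrist");print(f["fovy"],f["cx"],f["cy"],f["tool_from_camera"].round(4).tolist());cv2.imwrite("pics/wrist0.png",f["image"])
E
```

```text
pics
{'clock': 0.0, 'qpos': array([-1.34119619,  0.5220231 , -0.03634093,  1.59995535,  0.0212407 ,
        1.02111235, -0.11280777]), 'qd': array([ 0.00098972,  0.00045866, -0.00061769, -0.0001122 ,  0.00063077,
       -0.00095766,  0.00015292]), 'joint_efforts': array([-1.27055573e-03, -9.27117991e+01,  1.98065557e+00, -3.69928372e+01,
        1.79522258e-02,  8.31164012e-03,  2.53369294e-06]), 'position': array([0.18456352, 0.59699783, 0.40413868]), 'tool_rot': array([-3.14048571e+00,  1.06431476e-04,  2.84180688e+00]), 'force': array([ 0.10023845, -0.17211214, -0.09726031]), 'moment': array([-0.05629357, -0.02808156, -0.00813359]), 'finger_force': 0.0, 'grip_width': 0.0855528832603347}
scene 50.58972495147302 252.27642178999076 192.7491908166671 [[-0.143, 0.745, -0.652, 1.404], [0.99, 0.102, -0.101, 0.105], [-0.009, -0.659, -0.752, 0.969], [0.0, 0.0, 0.0, 1.0]]
top 52.118001148582515 260.6856701989956 191.67455624181895 [[-0.004, -0.979, 0.203, 0.437], [-1.0, 0.004, -0.002, -0.054], [0.001, -0.203, -0.979, 0.919], [0.0, 0.0, 0.0, 1.0]]
65.70646984690485 256.9084138929033 190.68743313743084 [[-0.0007, -0.9562, -0.2926, 0.0747], [1.0, -0.0004, -0.0009, 0.0008], [0.0008, -0.2926, 0.9562, 0.0306], [0.0, 0.0, 0.0, 1.0]]
```

View pics/scene0.png

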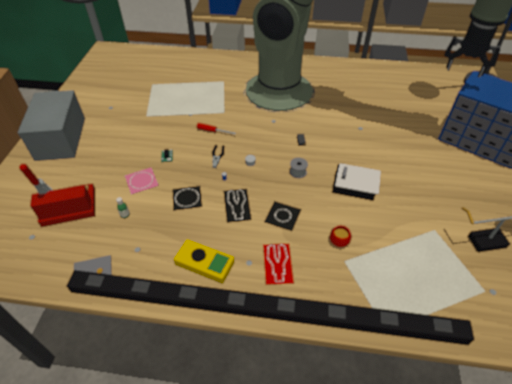

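View pics/top0.png

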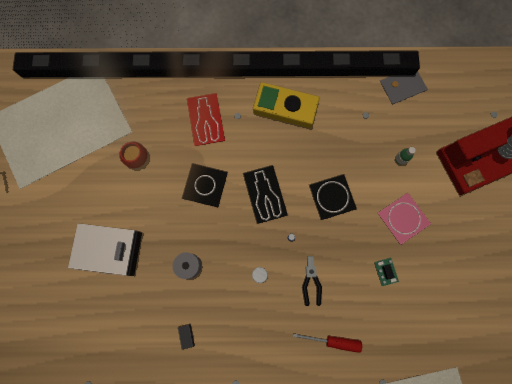

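The top view shows the spool (187,266), the tin (260,275), the cutters (312,280, jaws up) and the board (387,272). The case is at (105,250), with its rib at (120,251) to the right and black showing past the cover's right end, so case +y points image left and the cover is ajar.

Candidates:
- **Wide ring:** dark mat (333,197) or pink mat (404,218). The dark one is meant; pink is excluded.
- **Tool outline:** dark mat (265,194) or red mat (206,119). The dark one is meant.
- **Narrow ring:** (205,185).
- **Tin:** grey disc (260,275) or the small dot (292,238). The disc is meant, because the dot is too small.

I'll confirm these in one enlarged crop with masks.

```bash
cat > h.py <<'E'
import numpy as np, cv2
from scipy.spatial.transform import Rotation as R
from workcell import bot, vision
def grab(n):
    s=bot.observe(); f=vision.grab_frame(n); f["n"]=n; f["f"]=f["image"].shape[0]/2/np.tan(np.radians(f["fovy"])/2)
    if n=="wrist":
        T=np.eye(4);T[:3,:3]=R.from_euler("xyz",s["tool_rot"]).as_matrix();T[:3,3]=s["position"];f["cam_to_world"]=T@f["tool_from_camera"]
    return f
def ray(f,uv):
    d=(np.asarray(uv,float).reshape(-1,2)-[f["cx"],f["cy"]])/f["f"]
    if f["n"]=="wrist":
        t=np.linalg.norm(d,axis=1,keepdims=True)+1e-12; c=np.hstack([d/t*np.sin(t),np.cos(t)])
    else: c=np.hstack([d,np.ones((len(d),1))])
    return f["cam_to_world"][:3,3], c@f["cam_to_world"][:3,:3].T
def plane(f,uv,z):
    o,d=ray(f,uv); return o+d*((z-o[2])/d[:,2])[:,None]
def tri(f,a,g,b):
    o,d=ray(f,a);p,e=ray(g,b);d=d[0]/np.linalg.norm(d);e=e[0]/np.linalg.norm(e)
    k=np.linalg.lstsq(np.c_[d,-e],p-o,rcond=None)[0];A=o+k[0]*d;B=p+k[1]*e
    return (A+B)/2,np.linalg.norm(A-B)
def blob(m,x0,y0,x1,y1):
    "largest contour of mask in ROI"
    k=np.zeros_like(m);k[y0:y1,x0:x1]=m[y0:y1,x0:x1]
    c=cv2.findContours(k,cv2.RETR_EXTERNAL,cv2.CHAIN_APPROX_NONE)[0]
    return max(c,key=cv2.contourArea)
def cen(c):
    M=cv2.moments(c);return np.array([M["m10"],M["m01"]])/M["m00"]
def masks(im):
    lab=cv2.cvtColor(im,cv2.COLOR_BGR2LAB).astype(int);L,a,b=lab[...,0],lab[...,1],lab[...,2]
    return {"nw":((b<138)*255).astype(np.uint8),"dark":((L<60)*255).astype(np.uint8),"grey":((b<138)&(L>70))*np.uint8(255),"white":((b<140)&(L>150))*np.uint8(255),"green":((a<120))*np.uint8(255)}
E
python3 - <<'E'
from h import *
f=grab("top");g=grab("scene");np.set_printoptions(precision=4,suppress=True)
m=masks(f["image"]);q=masks(g["image"])
rt=dict(spool=(168,248,206,284,"nw"),tin=(248,264,272,288,"nw"),cutters=(296,250,328,310,"nw"),board=(370,255,402,290,"nw"),wide=(305,170,360,222,"nw"),narrow=(180,160,230,210,"nw"),tool=(240,162,292,226,"nw"),case=(62,220,146,280,"nw"))
rs=dict(spool=(288,154,310,180,"nw"),tin=(242,152,258,167,"nw"),cutters=(208,142,228,170,"nw"),board=(158,146,176,164,"nw"),wide=(168,182,206,214,"nw"),narrow=(262,200,304,232,"nw"),tool=(220,186,254,224,"nw"),case=(328,160,386,202,"nw"))
ov=f["image"].copy()
for k in rt:
    *r,c=rt[k];*s,d=rs[k]
    A=blob(m[c],*r);B=blob(q[d],*s);cv2.drawContours(ov,[A],-1,(0,0,255),1)
    P,e=tri(f,cen(A),g,cen(B)); x,y,w,h=cv2.boundingRect(A)
    dep=f["depth"][int(cen(A)[1]),int(cen(A)[0])];o,dd=ray(f,cen(A));
    print(k,cen(A),cv2.contourArea(A),"tri",P,e,"depth",o+dd[0]*dep, "box",cv2.minAreaRect(A))
cv2.imwrite("pics/ov.png",cv2.resize(ov[140:320,60:420],(800,400),interpolation=cv2.INTER_CUBIC))
E
```

```text
spool [186.6324 265.4728] 569.0 tri [0.4546 0.1108 0.0233] 0.0002684184383490907 depth [0.4544 0.1078 0.0387] box ((187.0, 265.5), (25.0, 28.0), 90.0)
tin [259.5514 274.8238] 175.0 tri [ 0.4333 -0.052   0.0164] 0.0015105023840435248 depth [ 0.4334 -0.0528  0.0241] box ((259.5, 275.0), (14.849242210388184, 14.849241256713867), 45.0)
cutters [311.3348 280.6224] 338.5 tri [ 0.4197 -0.1731 -0.0127] 0.001146635748486976 depth [ 0.4198 -0.1713 -0.0026] box ((312.0, 280.5), (49.0, 18.0), 90.0)
board [386.1399 271.6828] 361.0 tri [ 0.4389 -0.34    0.0067] 0.002153592539077556 depth [ 0.4391 -0.3356  0.0244] box ((386.0688171386719, 271.7294006347656), (24.041439056396484, 16.761962890625), 73.3007583618164)
wide [332.42   196.7548] 1281.5 tri [ 0.6142 -0.2265  0.0022] 0.0006360091301773219 depth [ 0.6141 -0.2265  0.0035] box ((332.69158935546875, 196.5986785888672), (37.220733642578125, 37.37311935424805), 72.25532531738281)
narrow [205.7156 185.7326] 1168.5 tri [0.6427 0.0773 0.0001] 0.003431369384276119 depth [0.6421 0.0751 0.0035] box ((204.8529510498047, 185.0882568359375), (37.107948303222656, 36.1378059387207), 14.03624439239502)
tool [264.977 194.213] 1534.5 tri [ 0.6213 -0.0658  0.001 ] 0.0012464133867399168 depth [ 0.6215 -0.0664  0.0004] box ((265.01885986328125, 194.06602478027344), (52.33436584472656, 31.318206787109375), 74.05460357666016)
case [105.1672 249.591 ] 2879.5 tri [0.4908 0.2975 0.0216] 0.0016064018761611234 depth [0.49   0.2908 0.0365] box ((104.69230651855469, 249.46156311035156), (68.46717834472656, 45.892852783203125), 7.125016689300537)
```

View pics/ov.png

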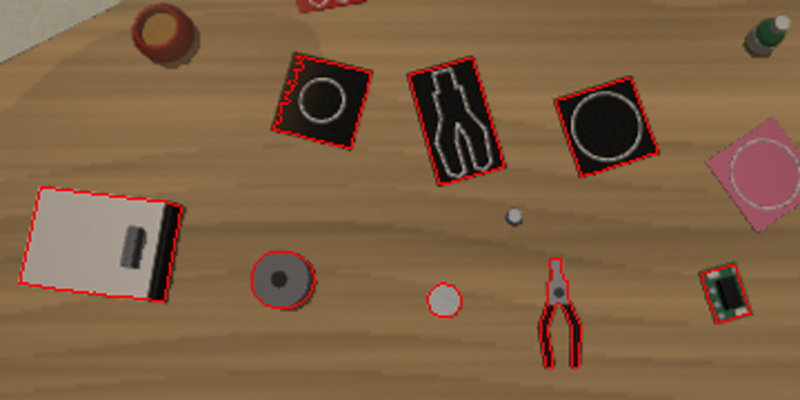

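Masks fit; the sizes and heights agree with the text, and both mats I chose are dark with the right shape. Next I move over the spool to refine from close by.

```bash
cat >> h.py <<'E'
def need(x,y,z,yaw=None):
    "shift (cm, tool axes) to TCP target, then turn about tool z for yaw modulo pi, nearest"
    s=bot.observe();M=R.from_euler("xyz",s["tool_rot"]);t=M.inv().apply(np.array([x,y,z])-s["position"])*100
    out="shift cm %s"%t.round(2)
    if yaw is not None:
        cy=s["tool_rot"][2]; d=(yaw-cy+np.pi/2)%np.pi-np.pi/2; out+=" rz %.3f (other %.3f)"%(-d,-d+(np.pi if d>0 else -np.pi))
    print(out,"now",s["position"].round(4),s["tool_rot"].round(3),"t",round(s["clock"],2),"q7 %.2f"%s["qpos"][6])
E
python3 -c "
from h import *
need(.455,.108,.30)"
```

```text
shift cm [-40.28 -38.73  10.47] now [0.1846 0.597  0.4044] [-3.141  0.     2.842] t 0.25 q7 -0.11
```

```bash
python3 -m creep '[[[1,-3.36,-3.23,0.87,0,0,0],[1,-3.36,-3.23,0.87,0,0,0],[1,-3.36,-3.23,0.87,0,0,0],[1,-3.36,-3.23,0.87,0,0,0],[1,-3.36,-3.23,0.87,0,0,0],[1,-3.36,-3.23,0.87,0,0,0],[1,-3.36,-3.23,0.87,0,0,0],[1,-3.36,-3.23,0.87,0,0,0],[1,-3.36,-3.23,0.87,0,0,0],[1,-3.36,-3.23,0.87,0,0,0],[1,-3.36,-3.23,0.87,0,0,0],[1,-3.36,-3.23,0.87,0,0,0]]]' 40
python3 - <<'E'
from h import *
need(.455,.108,.30)
f=grab("wrist");m=masks(f["image"])
cv2.imwrite("pics/w1.png",f["image"])
E
```

```text
clock: 1.75
position: [0.456, 0.1064, 0.3001]
tool_rot: [3.141, 0.0, 2.842]
force: [-0.5, 0.9, 1.3]
grip_width: 0.0853
finger_force: 0.0
shift cm [0.14 0.13 0.01] now [0.456  0.1064 0.3001] [3.141 0.    2.842] t 1.75 q7 0.95
```

View pics/w1.png

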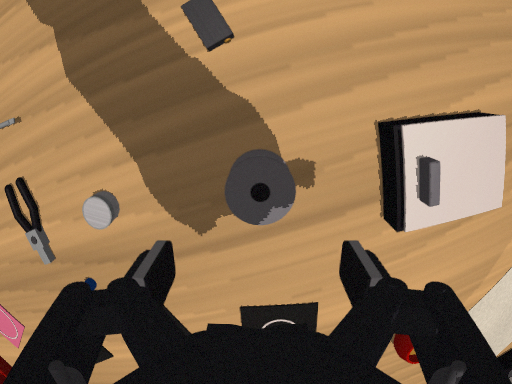

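The spool's flange is at (261,187), its hole at (260,192), and the open fingers lie below. The case with its rib (428,181) is in view, black sill to its left. I triangulate the hole and the tin using the top view.

Run:
```python
from h import *
f=grab("wrist");t=grab("top");np.set_printoptions(precision=4,suppress=True)
g=cv2.cvtColor(f["image"],cv2.COLOR_BGR2GRAY);k=blob(((g<45)*255).astype(np.uint8),240,170,280,212);print(cen(k),cv2.contourArea(k))
print("wrist hole z.04",plane(f,cen(k),.04))
m=masks(t["image"])["nw"];
for nm,r,z in(("spool",(168,248,206,284),.04),("tin",(248,264,272,288),.022)):
    c=blob(m,*r);(x,y),rr=cv2.minEnclosingCircle(c);print(nm,"top",plane(t,cen(c),z),plane(t,(x,y),z),rr)
gt=cv2.cvtColor(t["image"],cv2.COLOR_BGR2GRAY)
kt=blob(((gt<60)*255).astype(np.uint8),178,256,196,274);print(cen(kt),cv2.contourArea(kt),"tri hole",tri(f,cen(k),t,cen(kt)),plane(t,cen(kt),.04))
w=masks(f["image"])["nw"];c=blob(w,75,185,125,235);print("tin wrist",plane(f,cen(c),.022),cv2.minAreaRect(c))
need(*plane(f,cen(k),.04)[0][:2],.177)
```

```text
[266.0347 187.8396] 278.5
wrist hole z.04 [[0.4536 0.1101 0.04  ]]
spool top [[0.4533 0.1139 0.04  ]] [[0.4543 0.1107 0.04  ]] 24.539520263671875
tin top [[ 0.4335 -0.0527  0.022 ]] [[ 0.4338 -0.0528  0.022 ]] 7.809585094451904
[186.5 264.5] 289.0 tri hole (array([0.4566, 0.1096, 0.0303]), np.float64(0.00027779971691928263)) [[0.4565 0.108  0.04  ]]
tin wrist [[ 0.4303 -0.0464  0.022 ]] ((104.0, 206.5), (33.23401641845703, 37.47665786743164), 45.0)
shift cm [ 0.35  0.36 12.29] now [0.456  0.1057 0.2999] [-3.141 -0.     2.838] t 1.9 q7 0.94
```

```bash
cat >> h.py <<'E'
def cloud(f):
    "world xyz per pixel from depth"
    h,w=f["depth"].shape;uv=np.stack(np.meshgrid(np.arange(w),np.arange(h)),-1).reshape(-1,2)
    o,d=ray(f,uv);
    zc=d@f["cam_to_world"][:3,2]
    P=o+d*(f["depth"].reshape(-1)/zc)[:,None];P[f["depth"].reshape(-1)==0]=np.nan;return P
def band(P,x,y,r,z0,z1):
    k=(np.hypot(P[:,0]-x,P[:,1]-y)<r)&(P[:,2]>z0)&(P[:,2]<z1);return P[k]
E
python3 - <<'E'
from h import *
f=grab("wrist");t=grab("top");np.set_printoptions(precision=4,suppress=True)
print("hole pix z.04",plane(f,(260,192),.04))
for n,g in(("w",f),("t",t)):
    P=cloud(g)
    for nm,x,y,r,a,b in(("spool",.455,.108,.05,.033,.05),("tin",.433,-.052,.035,.015,.03),("table",.455,.03,.02,-.02,.02)):
        Q=band(P,x,y,r,a,b);
        if len(Q)>5:print(n,nm,len(Q),Q.mean(0),cv2.minEnclosingCircle(Q[:,:2].astype(np.float32)),np.median(Q[:,2]))
E
```

```text
hole pix z.04 [[0.4535 0.1094 0.04  ]]
w spool 3850 [0.4525 0.1106 0.0402] ((0.45345866680145264, 0.11006321012973785), 0.02926402911543846) 0.040206579026533046
w tin 854 [ 0.4315 -0.0505  0.0218] ((0.43259185552597046, -0.0520806610584259), 0.018577728420495987) 0.0221694503094665
w table 1165 [0.4547 0.0303 0.0003] ((0.454975962638855, 0.02999896928668022), 0.020078307017683983) 0.00030320185033627656
t spool 94 [0.4689 0.0998 0.0399] ((0.4554750621318817, 0.11077627539634705), 0.02882610447704792) 0.039862911890667485
t tin 194 [ 0.4342 -0.0518  0.0218] ((0.43420374393463135, -0.05220269039273262), 0.01732117496430874) 0.021717771227244276
t table 240 [ 0.4549  0.0299 -0.0004] ((0.45500361919403076, 0.029939355328679085), 0.020018182694911957) -0.0004700218459161021
```

Wrist and top depth agree: spool at (0.4537, 0.110) with its top at 0.040, and the tin at (0.4335, -0.052) with its top at 0.022. Now I grasp the spool.

```bash
python3 -m creep '[[[1,0.34,0.36,2.3,0,0,0],[1,0,0,4,0,0,0],[1,0,0,4,0,0,0],[1,0,0,2,0,0,0],[1,0,0,0,0,0,0],[0,0,0,0,0,0,0],[0,0,0,0,0,0,0],[0,0,0,0,0,0,0],[0,0,0,0,0,0,0]]]' 40
python3 -c "
from h import *
need(.614,-.2265,.25)"
```

```text
clock: 3.12
position: [0.4533, 0.1125, 0.1787]
tool_rot: [3.14, 0.001, 2.842]
force: [-3.0, 0.6, 13.8]
grip_width: 0.0563
finger_force: 39.4
shift cm [-25.36 -27.64  -7.14] now [0.4533 0.1125 0.1787] [3.140e+00 1.000e-03 2.842e+00] t 3.12 q7 0.94
```

```bash
python3 -m creep '[[[0,0,0,-2,0,0,0],[0,0,0,-4,0,0,0],[0,0,0,-2,0,0,0],[0,0,0,0,0,0,0]]]'
python3 - <<'E'
from h import *
np.set_printoptions(precision=4,suppress=True)
t=grab("top");s=grab("scene")
for g,rs in((t,dict(wide=(310,175,356,220),narrow=(188,166,222,204),tool=(250,170,284,222))),(s,dict(wide=(174,186,202,210),narrow=(268,204,299,228),tool=(225,190,250,222)))):
    gr=cv2.cvtColor(g["image"],cv2.COLOR_BGR2GRAY)
    for k,r in rs.items():
        x0,y0,x1,y1=r;z=np.zeros_like(gr);z[y0:y1,x0:x1]=gr[y0:y1,x0:x1]
        # keep only the drawing: bright inside the dark mat hull
        d=blob(((gr<90)*255).astype(np.uint8),x0-12,y0-12,x1+12,y1+12);h=np.zeros_like(gr);cv2.fillConvexPoly(h,cv2.convexHull(d),255);h=cv2.erode(h,np.ones((5,5)))
        v,u=np.nonzero((h>0)&(gr>80));P=plane(g,np.c_[u,v],.003)[:,:2].astype(np.float32)
        print(g["n"],k,len(P),cv2.minEnclosingCircle(P),cv2.minAreaRect(P), "mat",cv2.minAreaRect(plane(g,d.reshape(-1,2),.003)[:,:2].astype(np.float32)))
P=cloud(t)
for n,x,y in(("wide",.614,-.2265),("narrow",.643,.076),("tool",.622,-.066)): print(n,np.median(band(P,x,y,.035,-.02,.02)[:,2]))
Q=band(P,.4533,.1125,.06,.02,.3)
need(.614,-.2265,.25)
E
```

```text
clock: 3.62
position: [0.4535, 0.1124, 0.2592]
tool_rot: [3.139, 0.003, 2.842]
force: [-0.4, 1.0, -2.1]
grip_width: 0.0562
finger_force: 42.9
top wide 161 ((0.6152666807174683, -0.22653208673000336), 0.038521092385053635) ((0.6150627136230469, -0.22693249583244324), (0.07381905615329742, 0.07534042000770569), 88.08058166503906) mat ((0.6153663396835327, -0.2259112447500229), (0.09134598821401596, 0.09128037095069885), 16.957111358642578)
top narrow 105 ((0.6450244188308716, 0.07815760374069214), 0.025448739528656006) ((0.6448656320571899, 0.07869409024715424), (0.04867646098136902, 0.049073588103055954), 46.11467742919922) mat ((0.6447836756706238, 0.0781342089176178), (0.09092149883508682, 0.09082932025194168), 75.8672866821289)
top tool 287 ((0.6215287446975708, -0.06652572751045227), 0.06024334952235222) ((0.621947169303894, -0.06554671376943588), (0.1173374131321907, 0.05799473077058792), 16.54640007019043) mat ((0.6225900650024414, -0.06540887802839279), (0.1288127452135086, 0.07692363113164902), 15.449414253234863)
scene wide 83 ((0.6127921342849731, -0.22404745221138), 0.03977
[... 311 characters left out ...]
((0.6411543488502502, 0.07801428437232971), (0.05120323598384857, 0.053608544170856476), 55.96219253540039) mat ((0.6431357860565186, 0.07960884273052216), (0.08568733185529709, 0.08647701144218445), 75.44153594970703)
scene tool 51 ((0.5941310524940491, -0.07004629075527191), 0.021070636808872223) ((0.5944656729698181, -0.07160830497741699), (0.041186776012182236, 0.018814384937286377), 10.003700256347656) mat ((0.6175609827041626, -0.06735683977603912), (0.10443170368671417, 0.04388818144798279), 10.375554084777832)
wide 0.0027812204707981514
narrow 0.0028723291828646746
tool 0.0030214239384858677
shift cm [-25.38 -27.61   0.74] now [0.453  0.1122 0.2574] [3.141 0.001 2.842] t 3.73 q7 0.94
```

```bash
python3 -m creep '[[[0,-2.55,-2.75,0,0,0,0],[0,-2.55,-2.75,0,0,0,0],[0,-2.55,-2.75,0,0,0,0],[0,-2.55,-2.75,0,0,0,0],[0,-2.55,-2.75,0,0,0,0],[0,-2.55,-2.75,0,0,0,0],[0,-2.55,-2.75,0,0,0,0],[0,-2.55,-2.75,0,0,0,0],[0,-2.55,-2.75,0,0,0,0],[0,-2.55,-2.75,0,0,0,0],[0,0,0,2,0,0,0],[0,0,0,0,0,0,0]]]'
python3 -c "
from h import *
need(.6145,-.2262,.183)"
```

```text
clock: 5.22
position: [0.6146, -0.2251, 0.2346]
tool_rot: [3.141, -0.005, 2.842]
force: [-0.2, 0.3, -1.0]
grip_width: 0.0556
finger_force: 43.0
shift cm [-0.05 -0.11  5.16] now [ 0.6146 -0.2251  0.2346] [ 3.141 -0.005  2.842] t 5.22 q7 1.54
```

```bash
python3 -m creep '[[[0,0,-0.1,2,0,0,0],[0,0,0,2,0,0,0],[0,0,0,1.2,0,0,0],[0,0,0,0,0,0,0],[1,0,0,0,0,0,0],[1,0,0,0,0,0,0],[1,0,0,0,0,0,0],[1,0,0,-3,0,0,0],[1,0,0,-4,0,0,0],[1,0,0,-4,0,0,0],[1,0,0,-1,0,0,0]]]'
python3 - <<'E'
from h import *
np.set_printoptions(precision=4,suppress=True)
f=grab("wrist");P=cloud(f);Q=band(P,.6145,-.2262,.05,.035,.06);print(len(Q),cv2.minEnclosingCircle(Q[:,:2].astype(np.float32)),np.median(Q[:,2]))
gr=cv2.cvtColor(f["image"],cv2.COLOR_BGR2GRAY);k=(np.hypot(P[:,0]-.6145,P[:,1]+.2262)<.05)&(P[:,2]<.008)&(gr.reshape(-1)>110)
print("ring",k.sum(),cv2.minEnclosingCircle(P[k][:,:2].astype(np.float32)))
cv2.imwrite("pics/w2.png",f["image"])
need(.4335,-.052,.25)
E
```

```text
clock: 6.6
position: [0.6157, -0.2271, 0.3083]
tool_rot: [3.142, 0.004, 2.842]
force: [-0.3, 0.5, -0.7]
grip_width: 0.0852
finger_force: 0.0
3653 ((0.6155166625976562, -0.22686946392059326), 0.029423493891954422) 0.04323626756467916
ring 517 ((0.6146338582038879, -0.22596237063407898), 0.049955349415540695)
shift cm [22.6  11.34  5.73] now [ 0.6157 -0.227   0.3081] [3.142 0.004 2.842] t 6.65 q7 1.54
```

View pics/w2.png

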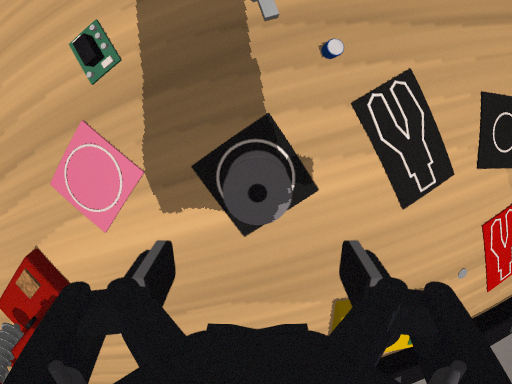

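The spool stands inside the ring, centre (258,188) in the picture and about 1 mm off centre, with its top at 0.043. Next is the tin.

```bash
python3 -m creep '[[[1,3.77,1.89,0.95,0,0,0],[1,3.77,1.89,0.95,0,0,0],[1,3.77,1.89,0.95,0,0,0],[1,3.77,1.89,0.95,0,0,0],[1,3.77,1.89,0.95,0,0,0],[1,3.77,1.89,0.95,0,0,0],[1,0,0,0,0,0,0]]]'
python3 - <<'E'
from h import *
np.set_printoptions(precision=4,suppress=True)
f=grab("wrist");P=cloud(f);Q=band(P,.4335,-.052,.035,.015,.03);c=cv2.minEnclosingCircle(Q[:,:2].astype(np.float32));print(c,np.median(Q[:,2]))
need(*c[0],.177)
E
```

```text
clock: 7.52
position: [0.4306, -0.05, 0.2473]
tool_rot: [-3.141, -0.003, 2.845]
force: [0.3, -0.0, 0.3]
grip_width: 0.0853
finger_force: 0.0
((0.4319409728050232, -0.05282619595527649), 0.01796116679906845) 0.022175640622055154
shift cm [-0.06 -0.17  7.08] now [ 0.432  -0.051   0.2478] [-3.141 -0.001  2.843] t 7.58 q7 1.26
```

```bash
python3 -m creep '[[[1,0,0,3,0,0,0],[1,0,0,3,0,0,0],[1,0,0,1.1,0,0,0],[1,0,0,0,0,0,0],[-0.6,0,0,0,0,0,0],[-0.6,0,0,0,0,0,0],[-0.6,0,0,0,0,0,0],[-0.6,0,0,0,0,0,0],[-0.6,0,0,0,0,0,0]]]' 30
python3 -c "
from h import *
need(.6438,.0782,.25)"
```

```text
clock: 8.7
position: [0.4328, -0.0517, 0.1779]
tool_rot: [3.141, 0.001, 2.842]
force: [-2.1, 0.0, 13.4]
grip_width: 0.0328
finger_force: 28.5
shift cm [-16.33  18.64  -7.18] now [ 0.4328 -0.0517  0.1779] [3.141e+00 1.000e-03 2.842e+00] t 8.7 q7 1.25
```

```bash
python3 -m creep '[[[-0.6,0,0,-3,0,0,0],[-0.6,0,0,-4,0,0,0],[-0.6,-2.33,2.66,0,0,0,0],[-0.6,-2.33,2.66,0,0,0,0],[-0.6,-2.33,2.66,0,0,0,0],[-0.6,-2.33,2.66,0,0,0,0],[-0.6,-2.33,2.66,0,0,0,0],[-0.6,-2.33,2.66,0,0,0,0],[-0.6,-2.33,2.66,0,0,0,0],[-0.6,0,0,2,0,0,0],[-0.6,0,0,2,0,0,0],[-0.6,0,0,0,0,0,0]]]'
python3 -c "
from h import *
need(.6438,.0782,.182)"
```

```text
clock: 10.2
position: [0.6423, 0.0774, 0.2054]
tool_rot: [-3.14, -0.003, 2.841]
force: [0.5, -0.2, -0.6]
grip_width: 0.033
finger_force: 30.5
shift cm [-0.12  0.12  2.34] now [0.6423 0.0774 0.2054] [-3.140e+00 -3.000e-03  2.841e+00] t 10.2 q7 1.08
```

```bash
python3 -m creep '[[[-0.6,-0.1,0.1,1.5,0,0,0],[-0.6,0,0,0.8,0,0,0],[-0.6,0,0,0,0,0,0],[0.2,0,0,0,0,0,0],[0.2,0,0,0,0,0,0],[0.2,0,0,0,0,0,0],[0.5,0,0,-3,0,0,0],[1,0,0,-4,0,0,0],[1,0,0,-4,0,0,0],[1,0,0,-1,0,0,0]]]'
python3 - <<'E'
from h import *
np.set_printoptions(precision=4,suppress=True)
f=grab("wrist");P=cloud(f);Q=band(P,.6438,.0782,.035,.018,.05);print(len(Q),cv2.minEnclosingCircle(Q[:,:2].astype(np.float32)),np.median(Q[:,2]))
gr=cv2.cvtColor(f["image"],cv2.COLOR_BGR2GRAY);k=(np.hypot(P[:,0]-.6438,P[:,1]-.0782)<.035)&(P[:,2]<.008)&(gr.reshape(-1)>80)
print("ring",k.sum(),cv2.minEnclosingCircle(P[k][:,:2].astype(np.float32)))
cv2.imwrite("pics/w3.png",f["image"])
need(.445,-.172,.27,np.pi)
E
```

```text
clock: 11.45
position: [0.6452, 0.0787, 0.3072]
tool_rot: [3.14, 0.003, 2.842]
force: [-0.9, -0.1, -0.3]
grip_width: 0.0851
finger_force: 0.0
1242 ((0.643842875957489, 0.07863107323646545), 0.017821870744228363) 0.025132442086887946
ring 348 ((0.6439758539199829, 0.07746586948633194), 0.025178231298923492)
shift cm [ 11.73 -29.87   3.62] rz -0.300 (other 2.842) now [0.6451 0.0787 0.307 ] [3.14  0.003 2.842] t 11.5 q7 1.08
```

View pics/w3.png

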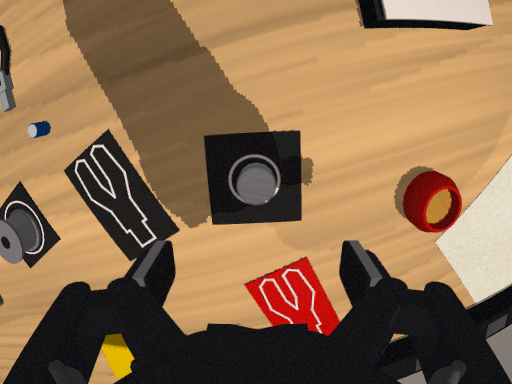

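The tin (255,183) stands inside its ring, about 1 mm off centre. The tool outline (120,195) is clear from here, so I measure the mat, then go over the cutters.

```bash
python3 - <<'E'
from h import *
f=grab("wrist");P=cloud(f);gr=cv2.cvtColor(f["image"],cv2.COLOR_BGR2GRAY).reshape(-1)
M=np.zeros((384,512),np.uint8);M[115:275,55:190]=255
uv=np.stack(np.meshgrid(np.arange(512),np.arange(384)),-1).reshape(-1,2)
near=(np.hypot(P[:,0]-.622,P[:,1]+.066)<.09)&(abs(P[:,2])<.01)
k=near&(gr<40);m=(k.reshape(384,512)*255).astype(np.uint8);m=cv2.morphologyEx(m,cv2.MORPH_CLOSE,np.ones((5,5)));c=blob(m,0,0,512,384)
print("mat",cv2.minAreaRect(plane(f,c.reshape(-1,2),.003)[:,:2].astype(np.float32)),np.median(P[k][:,2]))
h=np.zeros((384,512),np.uint8);cv2.fillConvexPoly(h,cv2.convexHull(c),255);h=cv2.erode(h,np.ones((7,7))).reshape(-1)>0
w=h&(gr>120);print("outline",w.sum(),cv2.minAreaRect(plane(f,uv[w],.003)[:,:2].astype(np.float32)))
E
python3 -m creep '[[[1,1.67,-4.27,0.5,0,0,0],[1,1.67,-4.27,0.5,0,0,0],[1,1.67,-4.27,0.5,0,0,0],[1,1.67,-4.27,0.5,0,0,0],[1,1.67,-4.27,0.5,0,0,0],[1,1.67,-4.27,0.5,0,0,0],[1,1.67,-4.27,0.5,0,0,0],[1,0,0,0,0,0,-0.15],[1,0,0,0,0,0,-0.15],[1,0,0,0,0,0,0]]]'
python3 - <<'E'
from h import *
need(.445,-.172,.27,np.pi)
f=grab("wrist");P=cloud(f);cv2.imwrite("pics/w4.png",f["image"]);m=masks(f["image"])["nw"].reshape(-1)
for z0,z1 in((.005,.0125),(.0125,.02)):
    k=(np.hypot(P[:,0]-.42,P[:,1]+.172)<.08)&(P[:,2]>z0)&(P[:,2]<z1);print(z0,k.sum(),cv2.minAreaRect(P[k][:,:2].astype(np.float32)),P[k].mean(0).round(4))
k=(np.hypot(P[:,0]-.42,P[:,1]+.172)<.08)&(P[:,2]>.005)&(P[:,2]<.02);print(cv2.minAreaRect(P[k][:,:2].astype(np.float32)))
E
```

```text
mat ((0.6210063695907593, -0.06593021750450134), (0.12745343148708344, 0.07564983516931534), 15.178787231445312) 0.0033363598999990862
outline 862 ((0.6204354166984558, -0.06726253777742386), (0.11666632443666458, 0.05649906024336815), 15.738770484924316)
clock: 12.8
position: [0.4443, -0.1725, 0.2685]
tool_rot: [3.141, -0.001, 3.141]
force: [0.3, -0.1, 0.6]
grip_width: 0.0857
finger_force: 0.0
shift cm [-0.07  0.05 -0.15] rz -0.001 (other 3.141) now [ 0.4443 -0.1725  0.2685] [ 3.141e+00 -1.000e-03  3.141e+00] t 12.8 q7 1.75
0.005 2417 ((0.4183388650417328, -0.1708293855190277), (0.04397634416818619, 0.10930708050727844), 89.77725982666016) [ 0.3999 -0.1709  0.0106]
0.0125 1276 ((0.4204762578010559, -0.17089270055294037), (0.036754440516233444, 0.1056906133890152), 89.93244171142578) [ 0.4363 -0.1702  0.0139]
((0.41850894689559937, -0.17083005607128143), (0.04397634416818619, 0.10964731127023697), 89.77725982666016)
```

View pics/w4.png

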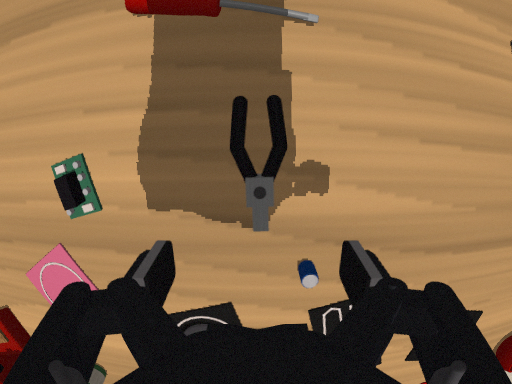

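The cutters' head pivot is at (260,192), jaws pointing down the picture (+x). They run x 0.364–0.473, so the pivot is at (0.4393, -0.1707) and the axis is near 0°; the height of 14 mm agrees. The target pivot is about (0.6393, -0.0612), yaw 15.4°.

```bash
python3 -m creep '[[[1,0.5,0.12,1.1,0,0,0],[1,0,0,3,0,0,0],[1,0,0,3,0,0,0],[1,0,0,2,0,0,0],[1,0,0,0,0,0,0],[-0.8,0,0,0,0,0,0],[-0.8,0,0,0,0,0,0],[-0.8,0,0,0,0,0,0],[-0.8,0,0,0,0,0,0],[-0.8,0,0,0,0,0,0],[-0.8,0,0,0,0,0,0]]]' 50
python3 -c "
from h import *
need(.6393,-.0612,.25,np.pi+np.radians(15))"
```

```text
clock: 14.22
position: [0.4399, -0.1711, 0.1789]
tool_rot: [-3.141, 0.001, -3.141]
force: [-0.4, 0.8, 12.1]
grip_width: 0.021
finger_force: 47.6
shift cm [-19.95  10.99  -7.1 ] rz -0.262 (other 2.880) now [ 0.4399 -0.1711  0.1789] [-3.141e+00  1.000e-03 -3.141e+00] t 14.22 q7 1.73
```

```bash
python3 -m creep '[[[-0.8,0,0,-3,0,0,0],[-0.8,0,0,-4,0,0,0],[-0.8,-3.33,1.83,0,0,0,0],[-0.8,-3.33,1.83,0,0,0,0],[-0.8,-3.33,1.83,0,0,0,0],[-0.8,-3.33,1.83,0,0,0,0],[-0.8,-3.33,1.83,0,0,0,0],[-0.8,-3.33,1.83,0,0,0,0],[-0.8,0,0,0,0,0,-0.13],[-0.8,0,0,0,0,0,-0.132],[-0.8,0,0,2,0,0,0],[-0.8,0,0,0,0,0,0]]]'
python3 - <<'E'
from h import *
need(.6395,-.0612,.183,np.pi+np.radians(15))
f=grab("wrist");cv2.imwrite("pics/w5.png",f["image"])
E
```

```text
clock: 15.72
position: [0.6387, -0.0614, 0.2262]
tool_rot: [3.141, -0.003, -2.882]
force: [0.6, -0.0, -1.1]
grip_width: 0.0205
finger_force: 49.0
shift cm [-0.1  -0.    4.32] rz -0.003 (other 3.139) now [ 0.6387 -0.0614  0.2262] [ 3.141e+00 -3.000e-03 -2.882e+00] t 15.72 q7 1.74
```

View pics/w5.png

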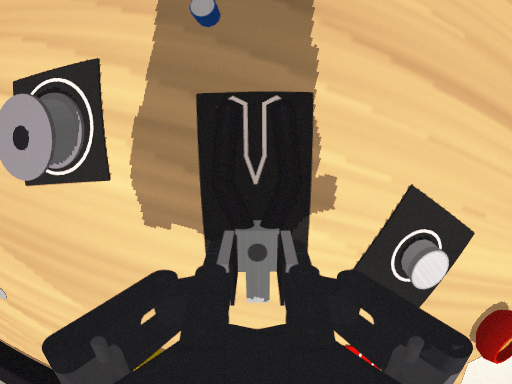

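The cutters are held level and parallel to the mat, above the outline. Lowering and releasing.

```bash
python3 -m creep '[[[-0.8,-0.1,0,2,0,0,0],[-0.8,0,0,1.5,0,0,0],[-0.8,0,0,0.8,0,0,0],[-0.8,0,0,0,0,0,0],[-0.2,0,0,0,0,0,0],[-0.2,0,0,0,0,0,0],[-0.2,0,0,-3,0,0,0],[0.3,0,0,-4,0,0,0],[1,0,0,-4,0,0,0],[1,0,0,-2,0,0,0],[1,0,0,0,0,0,0]]]'
python3 - <<'E'
from h import *
f=grab("wrist");P=cloud(f);cv2.imwrite("pics/w6.png",f["image"][60:330,120:400])
k=(np.hypot(P[:,0]-.62,P[:,1]+.066)<.085)&(P[:,2]>.008)&(P[:,2]<.025);print(cv2.minAreaRect(P[k][:,:2].astype(np.float32)))
need(.49,.29,.33,0)
E
```

```text
clock: 17.15
position: [0.6407, -0.0611, 0.3166]
tool_rot: [-3.141, 0.002, -2.88]
force: [0.6, 0.2, -1.1]
grip_width: 0.0854
finger_force: 0.0
((0.6189690828323364, -0.06600938737392426), (0.10936427861452103, 0.04385703057050705), 15.004324913024902)
shift cm [ 5.43 37.81 -1.48] rz 0.262 (other -2.879) now [ 0.6404 -0.0611  0.3152] [-3.141  0.    -2.879] t 17.2 q7 1.76
```

View pics/w6.png

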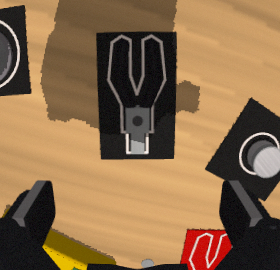

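The cutters lie evenly on their outline: jaws on the drawn jaws, 15.0°, pivot (0.639,-0.061). Now the case.

```bash
python3 -m creep '[[[1,0.68,4.73,-0.2,0,0,0],[1,0.68,4.73,-0.2,0,0,0],[1,0.68,4.73,-0.2,0,0,0],[1,0.68,4.73,-0.2,0,0,0],[1,0.68,4.73,-0.2,0,0,0],[1,0.68,4.73,-0.2,0,0,0],[1,0.68,4.73,-0.2,0,0,0],[1,0.68,4.73,-0.2,0,0,0],[1,0,0,0,0,0,0.13],[1,0,0,0,0,0,0.13],[1,0,0,0,0,0,0.12],[1,0,0,0,0,0,0]]]'
python3 - <<'E'
from h import *
f=grab("wrist");P=cloud(f);cv2.imwrite("pics/w7.png",f["image"])
t=grab("top");Q=cloud(t);gw=cv2.cvtColor(f["image"],cv2.COLOR_BGR2GRAY).reshape(-1);gt=cv2.cvtColor(t["image"],cv2.COLOR_BGR2GRAY).reshape(-1)
for n,c,g in(("w",P,gw),("t",Q,gt)):
    b=np.hypot(c[:,0]-.49,c[:,1]-.29)<.1
    for nm,k in(("cover",b&(c[:,2]>.036)&(c[:,2]<.045)&(g>90)),("all",b&(c[:,2]>.028)&(c[:,2]<.045)),("rib",b&(c[:,2]>.052)&(c[:,2]<.068))):
        if k.sum()>3: print(n,nm,k.sum(),cv2.minAreaRect(c[k][:,:2].astype(np.float32)),np.median(c[k][:,2]).round(4))
need(.49,.29,.33,np.pi-.12)
E
```

```text
clock: 18.7
position: [0.4896, 0.2903, 0.3301]
tool_rot: [-3.14, -0.001, 3.025]
force: [-0.8, 0.6, 0.4]
grip_width: 0.0853
finger_force: 0.0
w cover 13453 ((0.4910634756088257, 0.2992005944252014), (0.13040153682231903, 0.10032708197832108), 82.83648681640625) 0.0387
w all 14291 ((0.4904017150402069, 0.29577550292015076), (0.13739751279354095, 0.10072138160467148), 82.78938293457031) 0.0387
w rib 659 ((0.4845849573612213, 0.25477856397628784), (0.012372138909995556, 0.03957970812916756), 82.74443817138672) 0.0585
t cover 828 ((0.4925488233566284, 0.30011609196662903), (0.12929069995880127, 0.09985169023275375), 82.86905670166016) 0.0385
t all 2086 ((0.4920281767845154, 0.29670804738998413), (0.13855956494808197, 0.10003872215747833), 82.86905670166016) 0.0382
t rib 111 ((0.4868253469467163, 0.2545466423034668), (0.012748352251946926, 0.03827168792486191), 82.76688385009766) 0.0583
shift cm [-0.04 -0.03  0.05] rz 0.005 (other -3.136) now [0.4897 0.2903 0.3305] [-3.141e+00 -1.000e-03  3.027e+00] t 18.8 q7 0.78
```

View pics/w7.png

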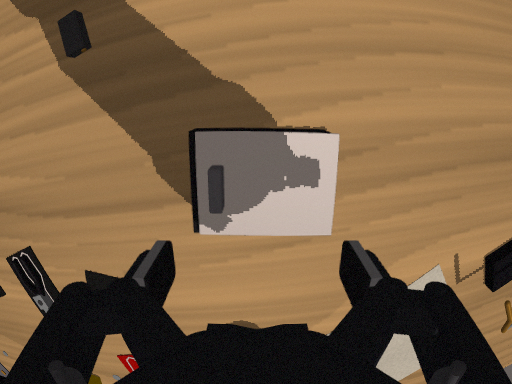

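The case has yaw -7.2°. The rib's centre is (0.485, 0.2547) with its top at 0.0585, and the cover is about 7.5 mm ajar (black strip on the left at column 195). I grip the rib.

```bash
python3 -m creep '[[[1,0.04,-1.8,3,0,0,0.011],[1,0,-1.8,3,0,0,0],[1,0,0,3,0,0,0],[1,0,0,2.4,0,0,0],[1,0,0,0,0,0,0],[-0.9,0,0,0,0,0,0],[-0.9,0,0,0,0,0,0],[-0.9,0,0,0,0,0,0],[-0.9,0,0,0,0,0,0],[-0.9,0,0,0,0,0,0],[-0.9,0,0,0,0,0,0]]]' 50
python3 -c "
from h import *
need(.485,.2547,.216,np.pi-.1257)"
```

```text
clock: 20.18
position: [0.4851, 0.2547, 0.2177]
tool_rot: [3.141, 0.0, 3.013]
force: [-1.5, -0.4, 6.6]
grip_width: 0.0108
finger_force: 52.5
shift cm [ 0.01 -0.    0.17] rz -0.003 (other 3.139) now [0.4851 0.2547 0.2177] [3.141 0.    3.013] t 20.18 q7 0.80
```

```bash
python3 -m creep '[[[-0.9,0,0,-0.1,0,0,0],[-0.9,0,1,0,0,0,0],[-0.9,0,1.5,0,0,0,0],[-0.9,0,1.5,0,0,0,0],[-0.9,0,1.5,0,0,0,0],[-0.9,0,1.5,0,0,0,0],[-0.9,0,1.3,0,0,0,0],[-0.9,0,0.7,0,0,0,0],[-0.9,0,0.3,0,0,0,0],[-0.9,0,0,0,0,0,0]]]'
python3 -c "
from h import *
s=bot.observe();u=np.array([.125,.992]);print((s['position'][:2]-[.4851,.2547])@u,s['force'])"
```

```text
clock: 21.42
position: [0.4969, 0.3467, 0.2181]
tool_rot: [-3.141, -0.0, 3.013]
force: [3.4, -1.8, -13.9]
grip_width: 0.0107
finger_force: 49.6
0.0927340154679995 [  3.37944978  -1.76386779 -13.85740202]
```

```bash
python3 -m creep '[[[-0.9,0,0.2,0,0,0,0],[-0.9,0,0,0,0,0,0],[-0.9,0,-0.1,0,0,0,0],[0,0,0,0,0,0,0],[0.3,0,0,0,0,0,0],[0.3,0,0,0,0,0,0],[0.3,0,0,-3,0,0,0],[1,0,0,-4,0,0,0],[1,0,0,-4,0,0,0]]]'
python3 - <<'E'
from h import *
t=grab("top");Q=cloud(t)
f=grab("wrist");P=cloud(f)
for n,c in(("w",P),("t",Q)):
    k=(np.hypot(c[:,0]-.497,c[:,1]-.348)<.04)&(c[:,2]>.052)&(c[:,2]<.066);print(n,k.sum(),cv2.minAreaRect(c[k][:,:2].astype(np.float32)))
# inner floor
fl=(np.hypot(P[:,0]-.48,P[:,1]-.27)<.06)&(P[:,2]<.008)&(P[:,2]>-.002);print(fl.sum(),np.median(P[fl],axis=0))
cv2.imwrite("pics/w8.png",f["image"])
tb=cv2.cvtColor(t["image"],cv2.COLOR_BGR2LAB)
b=(np.hypot(Q[:,0]-.44,Q[:,1]+.336)<.05)&(Q[:,2]>.017)&(Q[:,2]<.03);print("block t",b.sum(),cv2.minAreaRect(Q[b][:,:2].astype(np.float32)))
need(.44,-.337,.33)
E
```

```text
clock: 22.55
position: [0.497, 0.348, 0.3297]
tool_rot: [3.141, -0.0, 3.013]
force: [0.0, -0.1, 0.2]
grip_width: 0.0851
finger_force: 0.0
w 623 ((0.49616366624832153, 0.3468000590801239), (0.011499273590743542, 0.039427828043699265), 82.27592468261719)
t 109 ((0.4984665513038635, 0.3467375636100769), (0.012566342949867249, 0.03927568718791008), 82.96009826660156)
7610 [0.48050921 0.27721588 0.00416272]
block t 104 ((0.4402404725551605, -0.34189289808273315), (0.02966586872935295, 0.016940908506512642), 13.824427604675293)
shift cm [-3.080e+00 -6.873e+01 -5.000e-02] now [0.4979 0.3485 0.3327] [3.137 0.004 3.013] t 22.65 q7 0.71
```

View pics/w8.png

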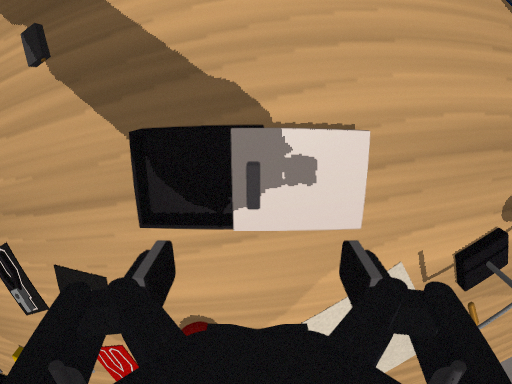

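The cover is fully back: rib at (253,185), open floor spanning columns 150–230, floor at z 0.004. The case centre is (0.490, 0.292). Now to the board.

```bash
python3 -m creep '[[[1,-0.25,-5.77,0,0,0,0],[1,-0.25,-5.77,0,0,0,0],[1,-0.25,-5.77,0,0,0,0],[1,-0.25,-5.77,0,0,0,0],[1,-0.25,-5.77,0,0,0,0],[1,-0.25,-5.77,0,0,0,0],[1,-0.25,-5.77,0,0,0,0],[1,-0.25,-5.77,0,0,0,0],[1,-0.25,-5.77,0,0,0,0],[1,-0.25,-5.77,0,0,0,0],[1,-0.25,-5.77,0,0,0,0],[1,-0.25,-5.77,0,0,0,0]]]'
python3 -m creep '[[[1,0,0,2,0,0,-0.123],[1,0,0,2,0,0,-0.123],[1,0,0,2,0,0,-0.123],[1,0,0,0,0,0,0]]]'
python3 - <<'E'
from h import *
f=grab("wrist");P=cloud(f);b=(np.hypot(P[:,0]-.44,P[:,1]+.3418)<.05)&(P[:,2]>.017)&(P[:,2]<.03)
r=cv2.minAreaRect(P[b][:,:2].astype(np.float32));print(r,np.median(P[b][:,2]))
b=(np.hypot(P[:,0]-.44,P[:,1]+.3418)<.05)&(P[:,2]>.0025)&(P[:,2]<.03)
print(cv2.minAreaRect(P[b][:,:2].astype(np.float32)))
need(*r[0],.188,np.pi+np.radians(13.8))
E
```

```text
clock: 24.15
position: [0.4376, -0.3445, 0.3282]
tool_rot: [3.142, 0.0, 3.013]
force: [1.7, 1.1, 0.3]
grip_width: 0.0855
finger_force: 0.0
clock: 24.65
position: [0.4375, -0.3425, 0.2671]
tool_rot: [3.14, -0.001, -2.902]
force: [0.2, 0.0, 1.3]
grip_width: 0.0855
finger_force: 0.0
((0.4372556209564209, -0.3439067602157593), (0.029947562143206596, 0.015396074391901493), 14.031135559082031) 0.02212967646324958
((0.43329307436943054, -0.33994653820991516), (0.06398481130599976, 0.04921749234199524), 13.445213317871094)
shift cm [ 0.08 -0.11  8.01] rz -0.004 (other 3.138) now [ 0.4378 -0.3427  0.2681] [ 3.141 -0.    -2.904] t 24.7 q7 2.32
```

```bash
python3 -m creep '[[[1,0.05,-0.1,3,0,0,0],[1,0,0,3,0,0,0],[1,0,0,2.1,0,0,0],[1,0,0,0,0,0,0],[-0.8,0,0,0,0,0,0],[-0.8,0,0,0,0,0,0],[-0.8,0,0,0,0,0,0],[-0.8,0,0,0,0,0,0],[-0.8,0,0,0,0,0,0],[-0.8,0,0,0,0,0,0]]]' 40
python3 -c "
from h import *
need(.4875,.277,.30,np.pi-.1257)"
```

```text
clock: 25.95
position: [0.4378, -0.3439, 0.1879]
tool_rot: [-3.141, 0.0, -2.902]
force: [-1.3, 1.1, 9.1]
grip_width: 0.0147
finger_force: 39.3
shift cm [-19.59  59.12 -11.24] rz 0.366 (other -2.776) now [ 0.4378 -0.3439  0.1879] [-3.141  0.    -2.902] t 25.95 q7 2.30
```

```bash
python3 -m creep '[[[-0.8,0,0,-3,0,0,0],[-0.8,0,0,-4,0,0,0],[-0.8,0,0,-4.2,0,0,0],[-0.8,0,0,0,0,0,0]]]'
python3 -m creep '[[[-0.8,-1.63,4.93,0,0,0,0],[-0.8,-1.63,4.93,0,0,0,0],[-0.8,-1.63,4.93,0,0,0,0],[-0.8,-1.63,4.93,0,0,0,0],[-0.8,-1.63,4.93,0,0,0,0],[-0.8,-1.63,4.93,0,0,0,0],[-0.8,-1.63,4.93,0,0,0,0],[-0.8,-1.63,4.93,0,0,0,0],[-0.8,-1.63,4.93,0,0,0,0],[-0.8,-1.63,4.93,0,0,0,0],[-0.8,-1.63,4.93,0,0,0,0],[-0.8,-1.63,4.93,0,0,0,0]]]'
python3 -m creep '[[[-0.8,0,0,0,0,0,0.122],[-0.8,0,0,0,0,0,0.122],[-0.8,0,0,0,0,0,0.122],[-0.8,0,0,0,0,0,0],[-0.8,0,0,0,0,0,0]]]'
python3 - <<'E'
from h import *
f=grab("wrist");cv2.imwrite("pics/w9.png",f["image"])
need(.488,.2778,.193,np.pi-.1257)
E
```

```text
clock: 26.45
position: [0.4382, -0.3442, 0.3022]
tool_rot: [-3.138, 0.003, -2.902]
force: [0.2, 0.8, -1.4]
grip_width: 0.0148
finger_force: 39.7
clock: 27.95
position: [0.4867, 0.279, 0.2984]
tool_rot: [-3.141, -0.001, -2.902]
force: [-0.4, -0.6, -1.2]
grip_width: 0.0145
finger_force: 39.6
clock: 28.58
position: [0.4868, 0.2774, 0.2989]
tool_rot: [-3.141, -0.0, 3.019]
force: [0.4, 0.5, -1.1]
grip_width: 0.0146
finger_force: 39.7
shift cm [-0.11  0.06 10.6 ] rz 0.002 (other -3.139) now [0.4869 0.2773 0.299 ] [-3.141 -0.     3.018] t 28.62 q7 0.83
```

View pics/w9.png

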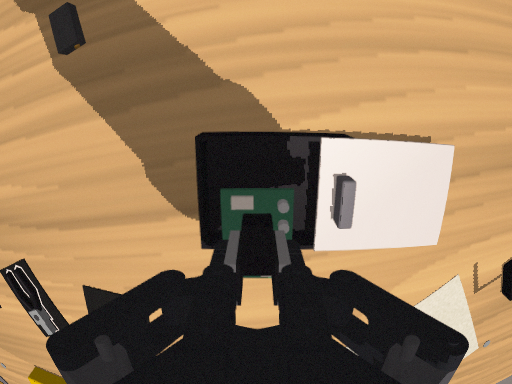

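The board (258,225) is held flat and square over the opening, clear of the rib. Lowering.

```bash
python3 -m creep '[[[-0.8,-0.1,0,3,0,0,0],[-0.8,0,0,3,0,0,0],[-0.8,0,0,2.5,0,0,0],[-0.8,0,0,1.2,0,0,0],[-0.8,0,0,0.8,0,0,0],[-0.8,0,0,0,0,0,0]]]'
python3 -m creep '[[[-0.3,0,0,0.1,0,0,0],[-0.3,0,0,0,0,0,0],[-0.3,0,0,0,0,0,0],[-0.3,0,0,-3,0,0,0],[-0.3,0,0,-4,0,0,0],[-0.3,0,0,-4,0,0,0],[1,0,0,-2,0,0,0],[1,0,0,0,0,0,0]]]'
python3 - <<'E'
from h import *
f=grab("wrist");P=cloud(f);cv2.imwrite("pics/w10.png",f["image"])
b=(np.hypot(P[:,0]-.488,P[:,1]-.278)<.04)&(P[:,2]>.0235)&(P[:,2]<.034);print(b.sum(),cv2.minAreaRect(P[b][:,:2].astype(np.float32)),np.percentile(P[b][:,2],[5,50,95]))
g=masks(f["image"])["green"].reshape(-1)>0;g&=np.hypot(P[:,0]-.488,P[:,1]-.278)<.05;g&=P[:,2]<.016;print("green",g.sum(),cv2.minAreaRect(P[g][:,:2].astype(np.float32)),np.percentile(P[g][:,2],[5,50,95]))
k=(np.hypot(P[:,0]-.4965,P[:,1]-.3468)<.04)&(P[:,2]>.052)&(P[:,2]<.066);r=cv2.minAreaRect(P[k][:,:2].astype(np.float32));print("rib",r)
need(*r[0],.217,np.pi-.1257)
E
```

```text
clock: 29.38
position: [0.488, 0.2773, 0.1944]
tool_rot: [3.142, 0.0, 3.016]
force: [-0.4, 0.4, 1.1]
grip_width: 0.0148
finger_force: 39.7
clock: 30.38
position: [0.4882, 0.2774, 0.3248]
tool_rot: [3.14, 0.002, 3.016]
force: [-0.9, 0.6, 0.3]
grip_width: 0.0651
finger_force: 0.0
520 ((0.48732244968414307, 0.2778007388114929), (0.015214044600725174, 0.029200058430433273), 82.40692138671875) [0.02481688 0.02606418 0.02722905]
green 1341 ((0.4886656403541565, 0.2779090702533722), (0.0408407486975193, 0.058465734124183655), 82.48379516601562) [0.00457566 0.00808882 0.00929912]
rib ((0.49713850021362305, 0.3468039333820343), (0.012554044835269451, 0.04045343026518822), 82.4935531616211)
shift cm [-0.04  7.01 10.67] rz -0.000 (other 3.142) now [0.4879 0.2773 0.3237] [3.141e+00 1.000e-03 3.016e+00] t 30.43 q7 0.83
```

View pics/w10.png

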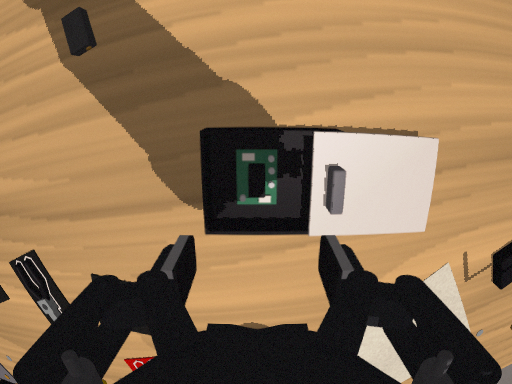

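The board lies flat on the floor with its components up (257,177): board top at z 0.008, block top at 0.026. Now I shut the cover.

```bash
python3 -m creep '[[[1,0,3.5,2,0,0,0],[1,0,3.5,2,0,0,0],[1,0,0,3,0,0,0],[1,0,0,2.5,0,0,0],[1,0,0,1.1,0,0,0],[1,0,0,0,0,0,0],[-0.9,0,0,0,0,0,0],[-0.9,0,0,0,0,0,0],[-0.9,0,0,0,0,0,0],[-0.9,0,0,0,0,0,0],[-0.9,0,0,0,0,0,0],[-0.9,0,0,0,0,0,0]]]' 50
python3 -m creep '[[[-0.9,0,0,0,0,0,0],[-0.9,0,-1,0,0,0,0],[-0.9,0,-1.5,0,0,0,0],[-0.9,0,-1.5,0,0,0,0],[-0.9,0,-1.5,0,0,0,0],[-0.9,0,-1.5,0,0,0,0],[-0.9,0,-1.3,0,0,0,0],[-0.9,0,-0.9,0,0,0,0],[-0.9,0,-0.5,0,0,0,0],[-0.9,0,0,0,0,0,0]]]'
```

```text
clock: 31.92
position: [0.4968, 0.3465, 0.2177]
tool_rot: [-3.141, 0.0, 3.016]
force: [-2.4, -2.7, 6.9]
grip_width: 0.0106
finger_force: 52.1
clock: 33.17
position: [0.4844, 0.2497, 0.2176]
tool_rot: [-3.141, -0.0, 3.015]
force: [-2.0, -1.2, 7.1]
grip_width: 0.011
finger_force: 52.3
```

Moved 97.6 mm of 100. I nudge toward the stop, watching the force.

```bash
python3 -m creep '[[[-0.9,0,-0.2,0,0,0,0],[-0.9,0,0,0,0,0,0]]]'
python3 -m creep '[[[-0.9,0,-0.2,0,0,0,0],[-0.9,0,0,0,0,0,0],[-0.9,0,0,0,0,0,0]]]'
```

```text
clock: 33.42
position: [0.4842, 0.2481, 0.2176]
tool_rot: [3.141, 0.0, 3.015]
force: [-2.1, -0.5, 7.1]
grip_width: 0.0105
finger_force: 52.2
clock: 33.8
position: [0.484, 0.247, 0.2177]
tool_rot: [3.14, 0.001, 3.016]
force: [1.2, 4.8, 4.4]
grip_width: 0.0109
finger_force: 51.8
```

```bash
python3 -m creep '[[[-0.9,0,-0.2,0,0,0,0],[-0.9,0,0,0,0,0,0]]]'
python3 -m creep '[[[0,0,0,0,0,0,0],[0.3,0,0,0,0,0,0],[0.3,0,0,0,0,0,0],[0.3,0,0,-3,0,0,0],[1,0,0,-4,0,0,0],[1,0,0,-5,0,0,0],[1,0,3,-1,0,0,0],[1,0,0,0,0,0,0]]]'
python3 - <<'E'
from h import *
t=grab("top");f=grab("wrist");cv2.imwrite("pics/end.png",np.hstack([t["image"][140:320,60:400],f["image"][100:280,90:430]]))
for n,g in(("w",f),("t",t)):
    c=cloud(g);gg=cv2.cvtColor(g["image"],cv2.COLOR_BGR2GRAY).reshape(-1);b=np.hypot(c[:,0]-.49,c[:,1]-.29)<.1
    k=b&(c[:,2]>.036)&(c[:,2]<.045)&(gg>70);print(n,cv2.minAreaRect(c[k][:,:2].astype(np.float32)))
    k=b&(c[:,2]>.052)&(c[:,2]<.068);print("rib",cv2.minAreaRect(c[k][:,:2].astype(np.float32)))
E
```

```text
clock: 34.05
position: [0.4838, 0.2464, 0.2177]
tool_rot: [3.137, 0.002, 3.017]
force: [0.7, 15.4, -3.0]
grip_width: 0.0104
finger_force: 51.1
clock: 35.05
position: [0.4874, 0.2759, 0.3482]
tool_rot: [3.14, 0.001, 3.018]
force: [-1.3, -0.5, 0.1]
grip_width: 0.0857
finger_force: 0.0
w ((0.489787220954895, 0.2925098240375519), (0.13030028343200684, 0.10004565864801407), 82.7486343383789)
rib ((0.483820378780365, 0.24777968227863312), (0.011884646490216255, 0.040358565747737885), 81.52031707763672)
t ((0.4916844964027405, 0.2935592532157898), (0.13061515986919403, 0.09992058575153351), 82.85037994384766)
rib ((0.48579275608062744, 0.24824099242687225), (0.013170696794986725, 0.03937259316444397), 83.59278106689453)
```

View pics/end.png

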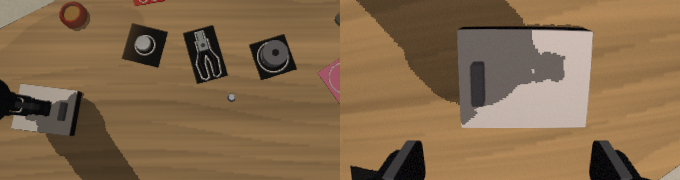

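The cover is fully shut: its centre matches the case centre, the push reached 15 N at the stop, and no black strip shows in the picture. The spool, tin and cutters are still in place, so I hand in.

```bash
python3 -c "
from workcell import bot
print(bot.job_done())"
```

```text
the job is handed in; nothing more can be done
None
```

The job is handed in at about 35 s: the spool and tin stand in their rings, the cutters lie on their outline, and the board lies flat in the case with the cover fully shut; the verdict has not been shown.

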